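Index the cap-stamping table by one hole

TASK

On the hand-operated indexing table, press the black plunger button down with the fingertips to free the dial, and, starting with it pressed, push the dial round by one hole, to whichever side brings the spouted cap (the tall one, in a nest next to the one under the stamping head) under the head. Then let the button spring fully up so that its pin locks in that hole, and come away; do not turn the dial beyond one hole either way. Nothing is to be picked up: do not touch the caps, which stay in their nests, and leave the other things on the bench where they are.

Things in the scene. Friction and masses are not known exactly. Their poses are not given: they have to be found in the camera images.
- indexer: The fixed frame of the indexing table, bolted to the bench: green base plate 410 x 320 x 12 mm, round steel index ring (outer radius 157 mm, top 50 mm above the bench) with eight holes 45 degrees apart, and a green column with an overhanging stamping head (underside 204 mm up). Origin: on the dial's turning axis, at bench height; z up; +x points from the axis to the stamping head and its column (column 190 to 240 mm from the axis, 262 mm tall).
- dial (a joint): Angle of the turning aluminium dial (disc of radius 110 mm, top 62 mm above the bench), rad, counter-clockwise seen from above positive, 0 at the start. It has a lug opposite to the head that carries the plunger button, 135 mm from the axis (in the indexer's frame at [-135, 0] mm at the start). Holes at 0 and every 0.785 rad (45 degrees) either way. With the pin up it is locked, with about 0.01 rad of play; when free it turns stiffly with 0.1 N m and stays where it is left.
- plunger_top (a point): Centre of the flat top of the black plunger button, 37 mm across, standing up from the dial's lug: 87 mm above the bench when up. Two upright steel posts, 12 mm across and with tops 100 mm above the bench, stand on the lug 37 mm to either side of the button's centre along its path (62 mm clear between them); they and the button turn with the dial. The plunger slides straight down only; sideways pushes on button or posts turn the dial.
- plunger (a joint): How far the plunger is pressed down, m: 0 fully up, 0.013 at the bottom stop. Spring: 4 N at the top to 9 N at the bottom. The pin below it sits up in a hole of the index ring and is clear of it once pressed 9 mm or more; between holes the ring keeps it about 9 mm down by itself, and over a hole the spring pushes it fully up again.
- ram_tip (a point): Centre of the lower end of the stamping head's steel ram, 28 mm across, 135 mm above the bench, 75 mm from the dial's axis, straight above the path of the nests.
- spout_cap: The spouted cap: yellow plastic, base 34 mm across, narrowing to a slim spout, 50 mm tall. Origin: centre of its underside, which lies 62 mm above the bench. It stands loosely in one of the two nests next to the one under the head, 45 degrees to either side of it (which one varies), 75 mm from the axis. Each of the dial's eight nests is a ring of four short steel pins, 9 mm tall, with about 1 mm of play.
- cap_a: Short yellow plastic cap, 34 mm across, 20 mm tall, standing loosely in a nest on the dial; origin: centre of its underside. In the other nest next to the head, opposite to the spouted cap.
- cap_b: Short yellow plastic cap, 34 mm across, 20 mm tall, standing loosely in a nest on the dial; origin: centre of its underside. In the nest under the head at the start.
- cap_c: Short yellow plastic cap, 34 mm across, 20 mm tall, standing loosely in a nest on the dial; origin: centre of its underside. In the nest at the indexer's +y side at the start.
- cap_d: Short yellow plastic cap, 34 mm across, 20 mm tall, standing loosely in a nest on the dial; origin: centre of its underside. In the nest at the indexer's -y side at the start.
- wrench: Bystander on the bench: open-ended steel wrench lying flat, about 180 mm long.
- oil_can: Bystander on the bench: dark steel can, 54 mm across, 110 mm tall.
- hub: Bystander on the bench: plain aluminium cylinder, 56 mm across, 35 mm tall.
- screwdriver: Bystander on the bench: screwdriver lying flat.

How it is judged:
By the outcome, as a careful person would: the job done as asked, in the order asked, and still so for the second after the job is handed in, with the robot touching nothing.
It also fails if it takes over 35 s, if anything falls off the work surface, if the arm or the gripper's body presses on something with over 40 N, if the wrist force passes 120 N, or if a joint passes its speed limit or range.

ROBOT

A 6-joint arm with a two-finger parallel gripper is mounted at the origin on the work surface. World frame = base frame: x ahead of the robot, y to its left, z up, the work surface at z = 0. Lengths are in mm, angles in rad, forces in N, time in s.
With the tool pointing down it reaches from about 350 to 775 mm from the base axis. Payload 7.3 kg.
Tool frame: the origin (TCP) lies at the very end of the fingers, on their centre line; the grasp point (between the pads) lies bot.grasp_offset behind it (bot.grasp_offset is the distance from the TCP to the grasp point, in mm); z points along the fingers, y is the line along which they close (so a half turn about z gives the same grasp; the last joint's range is limited). The gripper opens to 92 mm and grips with 3 to 60 N. Pads are 19 mm wide; open, the fingers measure 130 mm over their backs; the gripper's body (75 mm by 190 mm) begins 47 mm behind the grasp point.
Start: joints at [-1.368, 0.342, 1.524, -0, 1.275, -0.146], TCP at [179.452, -493.398, 226.741] pointing down, gripper open.
Joint ranges: [-2.53, 2.53], [-0.77, 2.02], [0.04, 2.7], [-1, 4.14], [0.28, 2.66], [-3.11, 3.11]. Speed limits (rad/s): [2.57, 2.57, 3.14, 3.14, 3.14, 3.14].

INTERFACE

Orientations are given as [roll, pitch, yaw] about the fixed x, y, z axes, in that order (R = Rz(yaw) Ry(pitch) Rx(roll)).
In Python, from plant import bot gives the robot as it stands. The module is installed in compiled form; this text tells all that it offers.
- The arm moves only by the shell command python3 -m handwheel 'ROWS'. ROWS is JSON, a list of rows, each an object of numbers: "claw": the finger opening in mm, from 0 to 91.8; "dx", "dy", "dz": the shift along the tool's x, y, z in mm; "rx", "ry", "rz": the turn, a rotation vector about the tool's x, y, z in rad. A call has 1 to 10 rows; each row shifts and turns the commanded pose from where the row before left it, along the tool's axes as they then stand; what a row does not reach is not made up. A row lasts 1/10 s, in which the tool goes at most 50 mm and 8.59 degrees, less where a joint would pass 70% of its speed; a pose out of reach is approached as far as the arm can. A call is refused whole if a number of a shift passes 50 or a number of a turn 0.15, either way. A call with a gripper value outside its range is refused whole. The fingers move at their own pace and stop on an object; the grip force is fixed at half the most. Time passes only in rows, so rows that do not move let the fingers close. It gives the time, the measured TCP pose, the force and the opening at its end, in the units of the state.
- bot.get_obs(): the state, without advancing time (a new reading comes with each control period).
- bot.capture(name): name is "scene" or "top"; returns a dict with "frame" (384x512x3 uint8, red, green, blue), "camera_matrix" (3x3 intrinsics, pixels), "view" (4x4, takes a point from world to camera coordinates). Camera axes: x right, y down, z forward; pixel columns grow to the right and rows downward; lengths in mm; the calibration is good to about 2 mm. A picture is of the moment at which its call begins. There is no depth.
- bot.close_job(): hands the job in, once; it reports no verdict.
The state is a dict: "time": time; "joint_positions": joint angles; "dq": joint speeds; "tau": joint torques, N m; "tool_pos": TCP position; "tcp_rot": TCP orientation; "contact_force": force on the tool from outside, world axes, zero at the start; "moment": the same for the moment, N m; "grip_width": finger opening in mm.
Only numpy, scipy, OpenCV 4.12 (cv2) and the standard library are available. Lean on these libraries where they do the work, as an engineer would, in place of code of your own. Each camera call takes 0.05 s, during which the arm holds its last target. There are 200 camera calls.

## Working session

There is one attempt and no reset: what is moved stays moved. The work goes in short steps, Python scripts to look and compute and a shell command to move; the robot and the scene stay as the last step left them, time stands still between calls to the robot, and variables do not carry over. Pictures are saved under pics/ and viewed, on a budget of 10 in all, crops included, one or two more only if the job needs it, and the job is handed in when it is done.

```bash
mkdir -p pics
python3 - <<'E'
from plant import bot
import cv2,numpy as np
for n in("scene","top"):
    c=bot.capture(n);cv2.imwrite(f"pics/{n}0.png",c["frame"][:,:,::-1]);print(n,np.round(c["camera_matrix"],1).tolist(),np.round(c["view"],3).tolist())
    np.savez(f"{n}.npz",K=c["camera_matrix"],V=c["view"])
a=cv2.imread("pics/scene0.png");b=cv2.imread("pics/top0.png")
o=bot.get_obs();print(o, bot.grasp_offset)
E
```

```text
scene [[433.2, 0.0, 248.7], [0.0, 433.2, 197.7], [0.0, 0.0, 1.0]] [[-0.921, -0.39, -0.003, 555.209], [-0.317, 0.752, -0.578, 239.524], [0.228, -0.531, -0.816, 1107.567], [0.0, 0.0, 0.0, 1.0]]
top [[380.4, 0.0, 250.6], [0.0, 380.4, 193.8], [0.0, 0.0, 1.0]] [[0.036, -0.999, 0.003, -13.546], [-0.976, -0.036, -0.213, 579.599], [0.213, 0.005, -0.977, 1277.072], [0.0, 0.0, 0.0, 1.0]]
{'time': 0.1, 'joint_positions': array([-1.36799476e+00,  3.42630638e-01,  1.52491021e+00,  1.32719073e-05,
        1.27540629e+00, -1.46007638e-01]), 'dq': array([-2.69577343e-05, -6.23760111e-04, -3.59724120e-03, -1.54233983e-03,
        9.57676698e-04, -2.95780120e-04]), 'tau': array([ 1.51098975e-03, -4.32004559e+01, -2.44694638e+01,  7.19193695e-02,
        5.25570440e-02, -5.85869043e-05]), 'tool_pos': array([ 179.38172967, -493.02101132,  226.13003153]), 'tcp_rot': array([-3.14025442e+00, -2.09620280e-04,  3.48805195e-01]), 'contact_force': array([0.10080521, 0.62317435, 0.05512447]), 'moment': array([0.0508312 , 0.01093095, 0.06474855]), 'grip_width': 91.94808611192013} 18.8
```

View pics/top0.png

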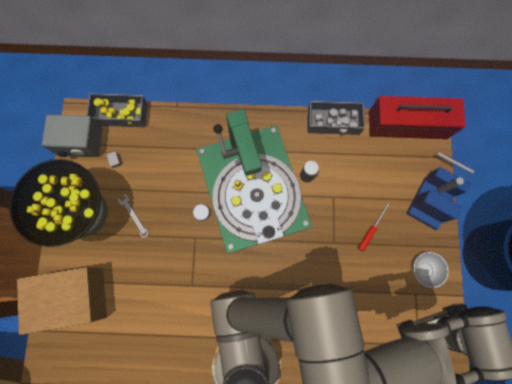

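View pics/scene0.png

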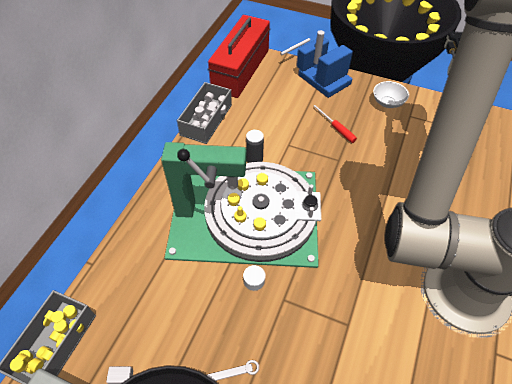

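Run:
```python
import cv2,numpy as np
a=cv2.imread("pics/top0.png")[170:250,205:305];b=cv2.imread("pics/scene0.png")[150:270,190:330]
cv2.imwrite("pics/crops.png",np.hstack([cv2.resize(a,(400,320),interpolation=2).copy() if 0 else cv2.copyMakeBorder(cv2.resize(a,(400,320),interpolation=2),0,23,0,0,0),cv2.resize(b,(400,343),interpolation=2)]))
```

```text
(no output)
```

View pics/crops.png

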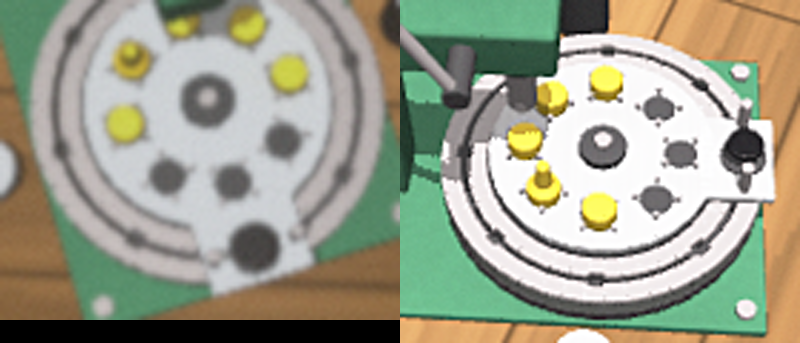

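Top crop: the button is at (268,232) and the hub at (257,194). The spouted cap is image-left of the head, which is the +y side, so the dial must turn clockwise (negative). I'll fit the pose from many features.

```bash
cat > h.py <<'E'
import numpy as np
from scipy.optimize import least_squares
C={n:(lambda d:(d["K"],d["V"]))(np.load(f"{n}.npz")) for n in("top","scene")}
def proj(n,P):
    K,V=C[n];p=(V[:3,:3]@np.asarray(P,float).T).T+V[:3,3];q=p@K.T;return q[:,:2]/q[:,2:]
def pts(f,p,d=0):  # f: rows r,ang_deg,z
    a=p[2]+np.radians(f[:,1]);return np.c_[p[0]+f[:,0]*np.cos(a),p[1]+f[:,0]*np.sin(a),f[:,2]]
E
python3 - <<'E'
from h import *
T=[(135,180,87,254,247),(135,135,50,135,238),(135,90,50,60,148),(135,45,50,72,33),(135,-135,50,343,173),(135,-90,50,347,78),(75,135,62,167,177),(75,180,62,232,182),(75,-135,62,283,140),(75,90,82,126,124),(75,-90,82,290,72)]
S=[(135,180,87,345,143),(135,-90,50,208,50),(135,-135,50,302,85),(135,135,50,302,246),(135,90,50,196,279),(135,45,50,94,237),(75,-135,62,257,108),(75,180,62,281,154),(75,135,62,256,199),(75,-90,82,206,78),(75,90,82,199,208)]
T=np.array(T,float);S=np.array(S,float)
ut=np.c_[204.5+(T[:,3]+.5)/4,169.5+(T[:,4]+.5)/4];us=np.c_[189.5+(S[:,3]+.5)*.35,149.5+(S[:,4]+.5)*.35]
rt=lambda p:(proj("top",pts(T,p))-ut).ravel(); rs=lambda p:(proj("scene",pts(S,p))-us).ravel()
for f in(rt,rs,lambda p:np.r_[rt(p),rs(p)]):
    s=least_squares(f,[600,0,0],loss="soft_l1");print(s.x.round(3),np.abs(f(s.x)).round(1).reshape(-1,2).tolist())
p=s.x
for a in(180,135):print(pts(np.array([[135,a,87.]]),p), "yaw tangential", p[2])
E
```

```text
[ 5.75658e+02 -1.27910e+01  3.32000e-01] [[0.1, 0.5], [0.2, 0.2], [0.1, 0.1], [0.3, 0.6], [0.2, 0.6], [1.0, 4.1], [0.1, 0.2], [0.0, 0.2], [0.1, 0.4], [0.5, 0.5], [0.1, 0.2]]
[ 5.72863e+02 -1.26020e+01  3.41000e-01] [[0.3, 0.3], [0.0, 0.1], [0.6, 0.2], [0.5, 0.5], [0.1, 0.3], [0.4, 0.1], [0.5, 0.4], [0.3, 0.1], [0.1, 0.2], [0.0, 0.5], [0.1, 0.9]]
[ 5.73787e+02 -1.27150e+01  3.38000e-01] [[0.3, 0.0], [0.1, 0.8], [0.1, 0.8], [0.2, 1.3], [0.1, 1.0], [0.9, 3.7], [0.1, 0.4], [0.1, 0.7], [0.1, 0.8], [0.5, 0.1], [0.2, 0.6], [0.1, 0.3], [0.2, 0.1], [0.8, 0.2], [0.9, 0.5], [0.6, 0.1], [0.0, 0.2], [0.3, 0.3], [0.6, 0.0], [0.2, 0.1], [0.2, 0.6], [0.3, 1.1]]
[[446.41924541 -57.46222183  87.        ]] yaw tangential 0.33785432952133987
[[452.08321299  45.70694652  87.        ]] yaw tangential 0.33785432952133987
```

```bash
R='{"claw":16,"dx":40,"dy":-31.8}'; python3 -m handwheel '[{"claw":16,"dx":26.7,"dy":-21.2},{"claw":16,"dx":26.7,"dy":-21.2},{"claw":16,"dx":26.7,"dy":-21.2},{"claw":16,"dx":26.7,"dy":-21.2},{"claw":16,"dx":26.7,"dy":-21.2},{"claw":16,"dx":26.7,"dy":-21.2},{"claw":16,"dx":26.7,"dy":-21.2},{"claw":16,"dx":26.7,"dy":-21.2},{"claw":16,"dx":26.7,"dy":-21.2},{"claw":16,"dx":26.7,"dy":-21.2}]'
python3 -m handwheel '[{"claw":16,"dx":26.7,"dy":-21.2},{"claw":16,"dx":26.7,"dy":-21.2},{"claw":16,"dx":26.7,"dy":-21.2},{"claw":16,"dx":26.7,"dy":-21.2},{"claw":16,"dx":26.6,"dy":-21.2,"rz":0.012},{"claw":16,"dz":35},{"claw":16,"dz":35},{"claw":16,"dz":15},{"claw":16},{"claw":16}]'
```

```text
invalid input at $[0]: expected keys claw, dx, dy, dz, rx, ry, rz
invalid input at $[0]: expected keys claw, dx, dy, dz, rx, ry, rz
```

```bash
python3 -m handwheel '[{"claw":16,"dx":40,"dy":-30,"dz":0,"rx":0,"ry":0,"rz":0},{"claw":16,"dx":40,"dy":-32,"dz":0,"rx":0,"ry":0,"rz":0},{"claw":16,"dx":40,"dy":-30,"dz":0,"rx":0,"ry":0,"rz":0},{"claw":16,"dx":40,"dy":-30,"dz":0,"rx":0,"ry":0,"rz":0},{"claw":16,"dx":40,"dy":-30,"dz":0,"rx":0,"ry":0,"rz":0},{"claw":16,"dx":40,"dy":-30,"dz":0,"rx":0,"ry":0,"rz":0},{"claw":16,"dx":40,"dy":-30,"dz":0,"rx":0,"ry":0,"rz":0},{"claw":16,"dx":40,"dy":-30,"dz":0,"rx":0,"ry":0,"rz":0},{"claw":16,"dx":40,"dy":-30,"dz":0,"rx":0,"ry":0,"rz":0},{"claw":16,"dx":40,"dy":-30,"dz":0,"rx":0,"ry":0,"rz":0}]'
python3 - <<'E'
from plant import bot
o=bot.get_obs();print(o["tool_pos"],o["tcp_rot"],o["grip_width"],o["contact_force"])
E
```

```text
time: 1.1
tool_pos: [452.1, -71.9, 226.6]
tcp_rot: [3.141, 0.0, 0.349]
contact_force: [0.9, -0.5, -0.3]
grip_width: 18.2
[452.1382913  -71.8903855  226.63096929] [3.14145158e+00 1.34847684e-04 3.48840470e-01] 18.224921154876874 [ 0.92627343 -0.47227921 -0.30356094]
```

```bash
python3 -m handwheel '[{"claw":16,"dx":0,"dy":-15.3,"dz":30,"rx":0,"ry":0,"rz":0.012},{"claw":16,"dx":0,"dy":0,"dz":40,"rx":0,"ry":0,"rz":0},{"claw":16,"dx":0,"dy":0,"dz":35,"rx":0,"ry":0,"rz":0},{"claw":16,"dx":0,"dy":0,"dz":0,"rx":0,"ry":0,"rz":0},{"claw":16,"dx":0,"dy":0,"dz":0,"rx":0,"ry":0,"rz":0}]'
python3 - <<'E'
from plant import bot
import cv2,numpy as np
a=bot.capture("top")["frame"][200:260,225:305,::-1];b=bot.capture("scene")["frame"][150:240,260:380,::-1]
cv2.imwrite("pics/c2.png",np.hstack([cv2.resize(a,(400,300),interpolation=2),cv2.resize(b,(400,300),interpolation=2)]))
E
```

```text
time: 1.6
tool_pos: [446.3, -59.6, 122.0]
tcp_rot: [-3.141, 0.001, 0.337]
contact_force: [0.7, -0.6, 0.5]
grip_width: 16.0
```

View pics/c2.png

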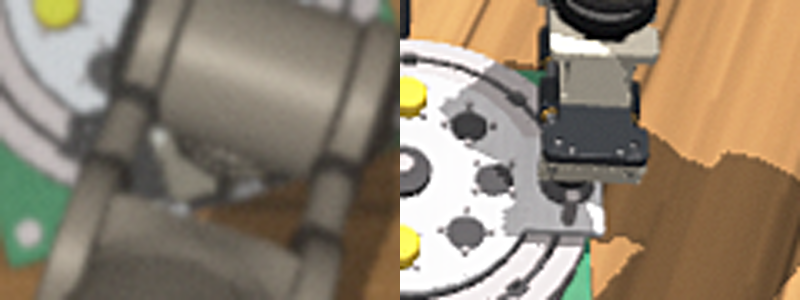

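```bash
python3 -m handwheel '[{"claw":10,"dx":1.2,"dy":-1.8,"dz":10,"rx":0,"ry":0,"rz":0},{"claw":10,"dx":0,"dy":0,"dz":5,"rx":0,"ry":0,"rz":0},{"claw":10,"dx":0,"dy":0,"dz":5,"rx":0,"ry":0,"rz":0},{"claw":10,"dx":0,"dy":0,"dz":5,"rx":0,"ry":0,"rz":0},{"claw":10,"dx":0,"dy":0,"dz":5,"rx":0,"ry":0,"rz":0},{"claw":10,"dx":0,"dy":0,"dz":0,"rx":0,"ry":0,"rz":0}]'
```

```text
time: 2.3
tool_pos: [446.4, -57.4, 91.0]
tcp_rot: [-3.141, 0.001, 0.337]
contact_force: [-0.8, -0.7, 0.2]
grip_width: 10.0
```

No contact at z 91, so the tips are between the posts. Pressing now.

```bash
python3 -m handwheel '[{"claw":10,"dx":0,"dy":0,"dz":4,"rx":0,"ry":0,"rz":0},{"claw":10,"dx":0,"dy":0,"dz":4,"rx":0,"ry":0,"rz":0},{"claw":10,"dx":0,"dy":0,"dz":4,"rx":0,"ry":0,"rz":0},{"claw":10,"dx":0,"dy":0,"dz":2.5,"rx":0,"ry":0,"rz":0},{"claw":10,"dx":0,"dy":0,"dz":1,"rx":0,"ry":0,"rz":0},{"claw":10,"dx":0,"dy":0,"dz":0,"rx":0,"ry":0,"rz":0},{"claw":10,"dx":0,"dy":0,"dz":0,"rx":0,"ry":0,"rz":0}]'
```

```text
time: 3.0
tool_pos: [447.2, -57.6, 76.6]
tcp_rot: [3.141, -0.001, 0.337]
contact_force: [-0.9, 0.5, 6.7]
grip_width: 9.8
```

```bash
python3 -m handwheel '[{"claw":10,"dx":0,"dy":0,"dz":1.7,"rx":0,"ry":0,"rz":0},{"claw":10,"dx":0,"dy":0,"dz":0,"rx":0,"ry":0,"rz":0},{"claw":10,"dx":0.05,"dy":-3.4,"dz":0,"rx":0,"ry":0,"rz":0.025},{"claw":10,"dx":0.05,"dy":-3.4,"dz":0,"rx":0,"ry":0,"rz":0.025},{"claw":10,"dx":0.17,"dy":-6.75,"dz":0,"rx":0,"ry":0,"rz":0.05},{"claw":10,"dx":0.17,"dy":-6.75,"dz":0,"rx":0,"ry":0,"rz":0.05},{"claw":10,"dx":0.17,"dy":-6.75,"dz":0,"rx":0,"ry":0,"rz":0.05},{"claw":10,"dx":0.17,"dy":-6.75,"dz":0,"rx":0,"ry":0,"rz":0.05},{"claw":10,"dx":0,"dy":0,"dz":0,"rx":0,"ry":0,"rz":0},{"claw":10,"dx":0,"dy":0,"dz":0,"rx":0,"ry":0,"rz":0}]'
python3 - <<'E'
from plant import bot
import cv2,numpy as np
b=bot.capture("scene")["frame"][150:270,190:350,::-1]
cv2.imwrite("pics/c3.png",cv2.resize(b,(640,480),interpolation=2))
E
```

```text
time: 4.0
tool_pos: [440.4, -24.4, 75.1]
tcp_rot: [3.141, -0.002, 0.087]
contact_force: [-1.9, 0.3, 8.2]
grip_width: 10.0
```

View pics/c3.png

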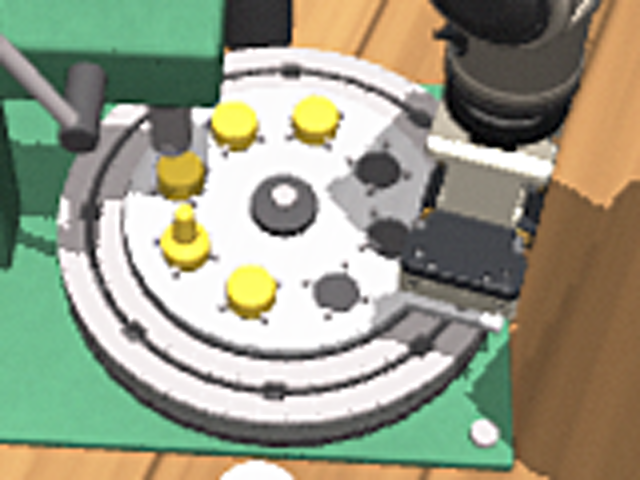

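```bash
python3 -m handwheel '[{"claw":10,"dx":0.05,"dy":-3.4,"dz":0,"rx":0,"ry":0,"rz":0.025},{"claw":10,"dx":0.17,"dy":-6.75,"dz":0,"rx":0,"ry":0,"rz":0.05},{"claw":10,"dx":0.17,"dy":-6.75,"dz":0,"rx":0,"ry":0,"rz":0.05},{"claw":10,"dx":0.17,"dy":-6.75,"dz":0,"rx":0,"ry":0,"rz":0.05},{"claw":10,"dx":0.17,"dy":-6.75,"dz":0,"rx":0,"ry":0,"rz":0.05},{"claw":10,"dx":0.17,"dy":-6.75,"dz":0,"rx":0,"ry":0,"rz":0.05},{"claw":10,"dx":0.17,"dy":-6.75,"dz":0,"rx":0,"ry":0,"rz":0.05},{"claw":10,"dx":0.05,"dy":-3.4,"dz":0,"rx":0,"ry":0,"rz":0.025},{"claw":10,"dx":0,"dy":0,"dz":0,"rx":0,"ry":0,"rz":0},{"claw":10,"dx":0,"dy":0,"dz":0,"rx":0,"ry":0,"rz":0}]'
python3 - <<'E'
from plant import bot
import cv2,numpy as np
b=bot.capture("scene")["frame"][150:270,190:350,::-1]
cv2.imwrite("pics/c4.png",cv2.resize(b,(640,480),interpolation=2))
E
cat > ang.py <<'E'
from h import *
def ang(F,p=(573.8,-12.7,.337)):
    F=np.array(F,float);u=np.c_[189.5+(F[:,3]+.5)/4,149.5+(F[:,4]+.5)/4]
    f=lambda t:(proj("scene",pts(F,(p[0],p[1],p[2]+t[0])))-u).ravel()
    s=least_squares(f,[-.4],loss="soft_l1");print(s.x,np.round(f(s.x),1))
E
python3 -c "
from ang import *
ang([(75,135,62,337,291),(75,-90,82,315,113),(75,90,82,250,283),(75,-135,62,380,168)])"
```

```text
time: 5.05
tool_pos: [445.0, 22.5, 75.2]
tcp_rot: [-3.141, -0.003, -0.263]
contact_force: [-0.4, 0.3, 9.0]
grip_width: 10.0
[-0.2437005] [-0.4  0.4 -0.4 -0.6 -0.  -0.1 -0.8  0.5]
```

View pics/c4.png

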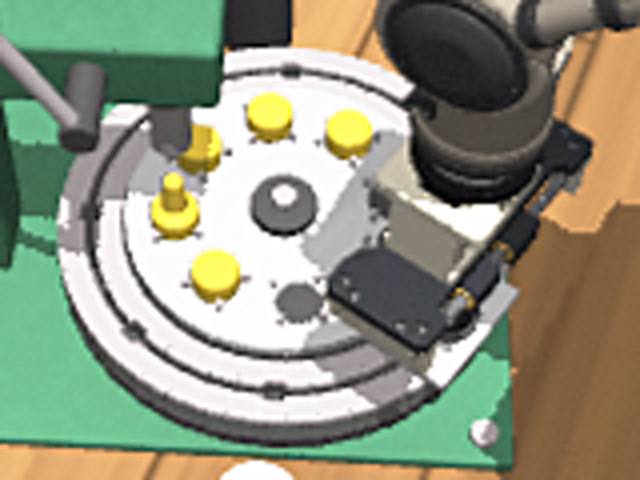

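```bash
python3 -m handwheel '[{"claw":10,"dx":0.05,"dy":-3.4,"dz":0,"rx":0,"ry":0,"rz":0.025},{"claw":10,"dx":0.17,"dy":-6.75,"dz":0,"rx":0,"ry":0,"rz":0.05},{"claw":10,"dx":0.05,"dy":-3.4,"dz":0,"rx":0,"ry":0,"rz":0.025},{"claw":10,"dx":0,"dy":0,"dz":0,"rx":0,"ry":0,"rz":0},{"claw":10,"dx":0,"dy":0,"dz":-5,"rx":0,"ry":0,"rz":0},{"claw":10,"dx":0,"dy":0,"dz":-5,"rx":0,"ry":0,"rz":0},{"claw":10,"dx":0,"dy":0,"dz":-5.5,"rx":0,"ry":0,"rz":0},{"claw":10,"dx":0.05,"dy":-3.4,"dz":0,"rx":0,"ry":0,"rz":0.025},{"claw":10,"dx":0,"dy":0,"dz":0,"rx":0,"ry":0,"rz":0},{"claw":10,"dx":0,"dy":0,"dz":0,"rx":0,"ry":0,"rz":0}]'
python3 - <<'E'
from plant import bot
import cv2,numpy as np
b=bot.capture("scene")["frame"][150:270,190:350,::-1]
cv2.imwrite("pics/c5.png",cv2.resize(b,(640,480),interpolation=2))
E
python3 -c "
from ang import *
ang([(75,135,62,299,302),(75,-90,82,348,128),(75,90,82,215,270)])"
```

```text
time: 6.1
tool_pos: [449.2, 38.4, 89.9]
tcp_rot: [3.141, 0.0, -0.387]
contact_force: [-0.3, -0.2, -0.0]
grip_width: 10.1
[-0.59399492] [-0.1  0.1 -0.2 -0.9 -0.  -0.7]
```

View pics/c5.png

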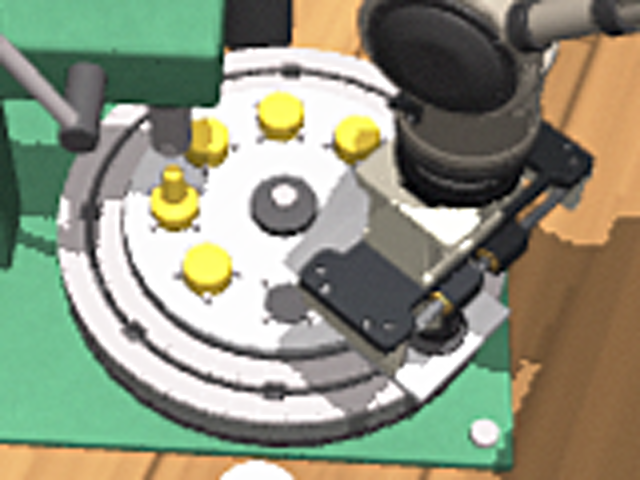

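```bash
python3 -m handwheel '[{"claw":10,"dx":0.03,"dy":-2.7,"dz":-1,"rx":0,"ry":0,"rz":0.02},{"claw":10,"dx":0.03,"dy":-2.7,"dz":0,"rx":0,"ry":0,"rz":0.02},{"claw":10,"dx":0.02,"dy":-2,"dz":0,"rx":0,"ry":0,"rz":0.015},{"claw":10,"dx":0.02,"dy":-2,"dz":0,"rx":0,"ry":0,"rz":0.015},{"claw":10,"dx":0.01,"dy":-1.3,"dz":0,"rx":0,"ry":0,"rz":0.01},{"claw":10,"dx":0.01,"dy":-1.3,"dz":0,"rx":0,"ry":0,"rz":0.01},{"claw":10,"dx":0,"dy":0,"dz":0,"rx":0,"ry":0,"rz":0},{"claw":10,"dx":0,"dy":0,"dz":0,"rx":0,"ry":0,"rz":0}]'
python3 -c "
from ang import *
ang([(75,135,62,289,302),(75,-90,82,356,131),(75,90,82,207,263)])"
```

```text
time: 6.95
tool_pos: [454.3, 49.3, 90.9]
tcp_rot: [3.141, 0.0, -0.478]
contact_force: [-2.5, -1.3, 1.0]
grip_width: 9.8
[-0.68534403] [-0.2  0.3 -0.3 -0.4 -0.  -0.3]
```

```bash
python3 -m handwheel '[{"claw":10,"dx":0.01,"dy":-1.3,"dz":0,"rx":0,"ry":0,"rz":0.01},{"claw":10,"dx":0.01,"dy":-1.3,"dz":0,"rx":0,"ry":0,"rz":0.01},{"claw":10,"dx":0,"dy":0,"dz":0,"rx":0,"ry":0,"rz":0},{"claw":10,"dx":0,"dy":0,"dz":0,"rx":0,"ry":0,"rz":0}]'
```

```text
time: 7.35
tool_pos: [456.0, 51.9, 91.1]
tcp_rot: [-3.141, -0.001, -0.498]
contact_force: [-0.4, -0.1, 0.0]
grip_width: 9.8
```

Run:
```python
from plant import bot
import cv2,numpy as np
b=bot.capture("scene")["frame"][150:270,190:350,::-1]
cv2.imwrite("pics/c6.png",cv2.resize(b,(640,480),interpolation=2))
```

```text
(no output)
```

View pics/c6.png

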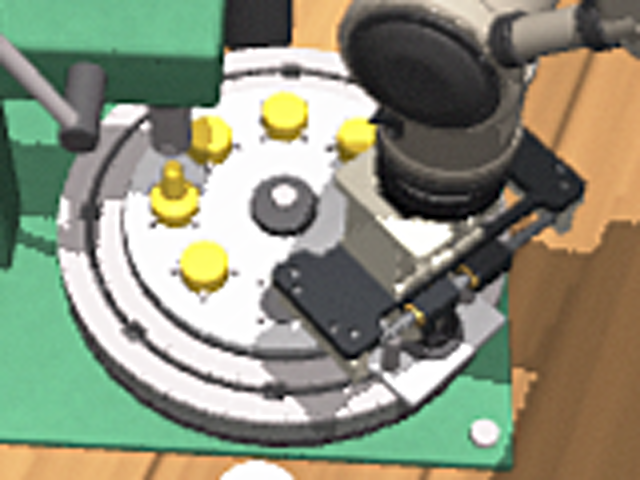

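```bash
python3 -m handwheel '[{"claw":10,"dx":0.01,"dy":-1.3,"dz":0,"rx":0,"ry":0,"rz":0.01},{"claw":10,"dx":0.01,"dy":-1.3,"dz":0,"rx":0,"ry":0,"rz":0.01},{"claw":10,"dx":0.01,"dy":-1.3,"dz":0,"rx":0,"ry":0,"rz":0.01},{"claw":10,"dx":0,"dy":0,"dz":0,"rx":0,"ry":0,"rz":0}]'; python3 -m handwheel '[{"claw":10,"dx":0.01,"dy":-1.3,"dz":0,"rx":0,"ry":0,"rz":0.01},{"claw":10,"dx":0,"dy":0,"dz":0,"rx":0,"ry":0,"rz":0}]'
python3 -c "
from ang import *
ang([(75,90,82,204,259),(75,-45,82,285,108)])"
```

```text
time: 7.8
tool_pos: [457.7, 55.2, 91.0]
tcp_rot: [-3.141, -0.0, -0.528]
contact_force: [-0.4, 0.9, 0.4]
grip_width: 10.0
time: 8.0
tool_pos: [458.3, 56.2, 91.0]
tcp_rot: [-3.142, -0.0, -0.539]
contact_force: [0.0, 0.2, 0.4]
grip_width: 10.1
[-0.74053694] [-0.4 -0.3 -0.4 -0.3]
```

```bash
python3 -m handwheel '[{"claw":10,"dx":0.01,"dy":-1.3,"dz":0,"rx":0,"ry":0,"rz":0.01},{"claw":10,"dx":0,"dy":0,"dz":0,"rx":0,"ry":0,"rz":0}]'
python3 - <<'E'
from plant import bot
import cv2,numpy as np
print(bot.get_obs()["contact_force"])
b=bot.capture("scene")["frame"][150:270,190:350,::-1]
cv2.imwrite("pics/c7.png",cv2.resize(b,(640,480),interpolation=2))
E
```

```text
time: 8.2
tool_pos: [459.0, 57.3, 91.0]
tcp_rot: [3.142, -0.0, -0.549]
contact_force: [-0.1, 0.2, 0.1]
grip_width: 9.9
[-0.07562848  0.24898292  0.12079897]
```

View pics/c7.png

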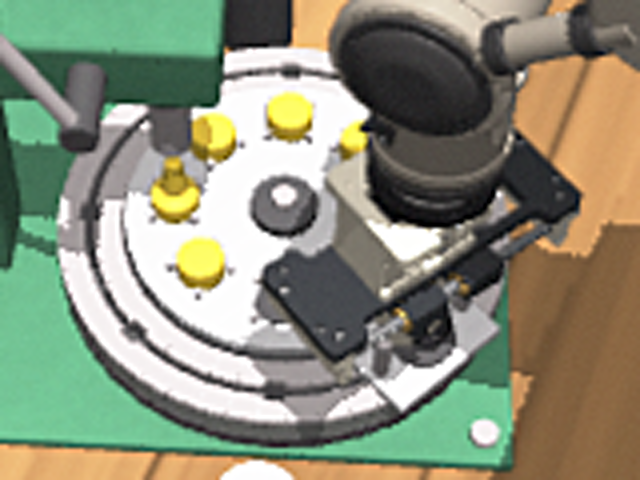

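```bash
python3 -c "
from ang import *
ang([(75,90,82,201,255),(75,-45,82,290,109)])"
python3 -m handwheel '[{"claw":10,"dx":0.01,"dy":-1.3,"dz":0,"rx":0,"ry":0,"rz":0.01},{"claw":10,"dx":0,"dy":0,"dz":0,"rx":0,"ry":0,"rz":0}]'
```

```text
[-0.78918366] [-0.5 -0.1 -0.4 -0.5]
time: 8.45
tool_pos: [459.4, 58.3, 91.0]
tcp_rot: [3.141, 0.0, -0.559]
contact_force: [-0.6, -0.9, 1.0]
grip_width: 10.1
```

```bash
python3 -m handwheel '[{"claw":10,"dx":0,"dy":-0.7,"dz":0,"rx":0,"ry":0,"rz":0.005},{"claw":10,"dx":0,"dy":0,"dz":0,"rx":0,"ry":0,"rz":0},{"claw":10,"dx":0,"dy":0,"dz":0,"rx":0,"ry":0,"rz":0}]'
python3 -m handwheel '[{"claw":10,"dx":0,"dy":-0.7,"dz":0,"rx":0,"ry":0,"rz":0.005},{"claw":10,"dx":0,"dy":0,"dz":0,"rx":0,"ry":0,"rz":0},{"claw":10,"dx":0,"dy":0,"dz":0,"rx":0,"ry":0,"rz":0}]'
```

```text
time: 8.75
tool_pos: [459.7, 58.8, 90.9]
tcp_rot: [3.141, 0.0, -0.563]
contact_force: [-1.6, -3.0, 0.7]
grip_width: 10.1
time: 9.05
tool_pos: [459.8, 59.2, 90.9]
tcp_rot: [3.14, 0.001, -0.568]
contact_force: [-3.1, -4.6, 0.8]
grip_width: 10.0
```

Force now builds up against a stop (5.5 N), so the pin has locked. Backing off, then lifting clear.

```bash
python3 -m handwheel '[{"claw":10,"dx":0,"dy":3,"dz":0,"rx":0,"ry":0,"rz":0},{"claw":10,"dx":0,"dy":3,"dz":0,"rx":0,"ry":0,"rz":0},{"claw":10,"dx":0,"dy":0,"dz":-6,"rx":0,"ry":0,"rz":0},{"claw":10,"dx":0,"dy":0,"dz":-15,"rx":0,"ry":0,"rz":0},{"claw":10,"dx":0,"dy":0,"dz":-40,"rx":0,"ry":0,"rz":0},{"claw":10,"dx":0,"dy":0,"dz":-45,"rx":0,"ry":0,"rz":0},{"claw":10,"dx":0,"dy":0,"dz":-40,"rx":0,"ry":0,"rz":0},{"claw":10,"dx":0,"dy":30,"dz":0,"rx":0,"ry":0,"rz":0},{"claw":10,"dx":0,"dy":40,"dz":0,"rx":0,"ry":0,"rz":0},{"claw":10,"dx":0,"dy":40,"dz":0,"rx":0,"ry":0,"rz":0}]'
python3 -m handwheel '[{"claw":10,"dx":0,"dy":40,"dz":0,"rx":0,"ry":0,"rz":0},{"claw":10,"dx":0,"dy":40,"dz":0,"rx":0,"ry":0,"rz":0},{"claw":10,"dx":0,"dy":40,"dz":0,"rx":0,"ry":0,"rz":0},{"claw":10,"dx":0,"dy":40,"dz":0,"rx":0,"ry":0,"rz":0},{"claw":10,"dx":0,"dy":40,"dz":0,"rx":0,"ry":0,"rz":0},{"claw":10,"dx":0,"dy":0,"dz":0,"rx":0,"ry":0,"rz":0}]'
python3 - <<'E'
from plant import bot
import cv2,numpy as np
print(bot.get_obs()["contact_force"])
a=bot.capture("top")["frame"][170:250,205:305,::-1];b=bot.capture("scene")["frame"][150:270,190:330,::-1]
cv2.imwrite("pics/c8.png",np.hstack([cv2.copyMakeBorder(cv2.resize(a,(400,320),interpolation=2),0,23,0,0,0),cv2.resize(b,(400,343),interpolation=2)]))
E
```

```text
time: 10.05
tool_pos: [397.5, -38.8, 237.8]
tcp_rot: [-3.141, -0.002, -0.567]
contact_force: [0.1, -1.2, -0.5]
grip_width: 9.9
time: 10.65
tool_pos: [288.6, -210.2, 237.7]
tcp_rot: [3.14, -0.002, -0.574]
contact_force: [0.3, 0.5, -0.4]
grip_width: 10.1
[ 0.32108157  0.51586386 -0.35046083]
```

View pics/c8.png

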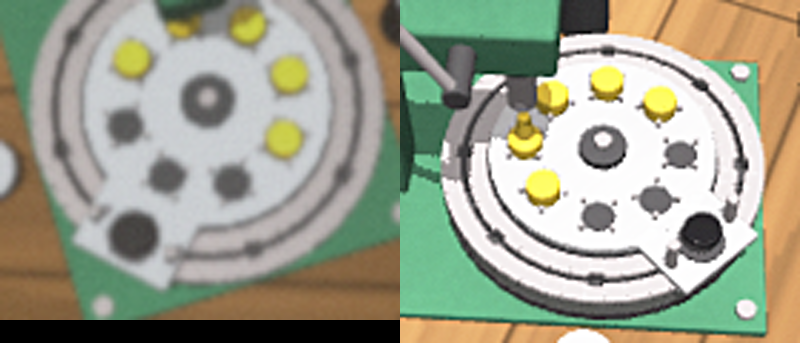

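Run:
```python
from h import *
import cv2
im=cv2.imread("pics/c8.png")
g=cv2.cvtColor(im,cv2.COLOR_BGR2GRAY)
for nm,w in(("start",cv2.imread("pics/crops.png")[100:180,710:785]),("now",im[190:270,660:750])):
    g=cv2.cvtColor(w,cv2.COLOR_BGR2GRAY);m=(g<38).astype('u1');n,l,s,c=cv2.connectedComponentsWithStats(m);k=1+s[1:,4].argmax();print(nm,s[k],c[k])
for t in(0,-.775,-.785,-.795):
  for z in(87,83,78):
    u=proj("scene",pts(np.array([[135,180,z]]),(573,-12.6,.339+t)))[0];print(t,z,((u-[189.5,149.5])/.35-.5+[400,0]).round(1))
```

```text
start [ 16  29  36  33 301] [34.5448505  45.25249169]
now [ 22  25  40  34 285] [42.14736842 39.44912281]
0 87 [745.6 142.5]
0 83 [745.1 144.9]
0 78 [744.5 147.9]
-0.775 87 [704.9 226. ]
-0.775 83 [704.5 228.3]
-0.775 78 [704.  231.1]
-0.785 87 [703.8 226.8]
-0.785 83 [703.4 229.1]
-0.785 78 [703. 232.]
-0.795 87 [702.7 227.7]
-0.795 83 [702.4 230. ]
-0.795 78 [701.9 232.8]
```

```bash
python3 -c "
from plant import bot
print(bot.close_job())"
```

```text
the job is handed in; nothing more can be done
None
```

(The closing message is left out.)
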